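# Run two slide units and reject the one that jams

### The job

Two look-alike slide units stand in the test holder, each with a black carriage on a rail, and one of them jams part-way. Run each carriage away from you as far as it will go, and leave the sound unit in the holder with its carriage at the far end. Lay the unit that jams flat in the empty slide tray, right way up, its carriage still where it jammed.

Things in the scene. Friction and masses are not known exactly. Their poses are not given: they have to be found in the camera images.
- slide_a: Aluminium rail of one of two look-alike slide units, loose, 156 long (its x) x 36 wide x 26 high, 0.45 kg with carriage; origin at the centre of its underside, x along the rail towards the far end (away from the robot), z up. It stands in either bay of the holder. The sound carriage travels 90 mm; the bad one stops dead 38 mm from the near end, its post near mid-rail.
- slide_a_grip (a point): Centre of the upright grip on slide_a's black carriage: post 24 along x 14 across x 36 tall; this point is 47 above the rail's underside, saddle top 20 lower. Captive: lifting the post lifts the unit. At x = -45 mm in the rail's frame when fully near, +45 fully far; starts 0 to 12 mm from near. Sliding takes 1.5 to 2.5 N; it stays where left.
- slide_b: Aluminium rail of one of two look-alike slide units, loose, 156 long (its x) x 36 wide x 26 high, 0.45 kg with carriage; origin at the centre of its underside, x along the rail towards the far end (away from the robot), z up. It stands in either bay of the holder. The sound carriage travels 90 mm; the bad one stops dead 38 mm from the near end, its post near mid-rail.
- slide_b_grip (a point): Centre of the upright grip on slide_b's black carriage: post 24 along x 14 across x 36 tall; this point is 47 above the rail's underside, saddle top 20 lower. Captive: lifting the post lifts the unit. At x = -45 mm in the rail's frame when fully near, +45 fully far; starts 0 to 12 mm from near. Sliding takes 1.5 to 2.5 N; it stays where left.
- holder: Grey test holder, fixed to the worktop: plate 190 (x) x 230 (y) x 6 thick with two bays along its x, centred 70 to either side (y = +70 and -70). Each bay is 160 x 40 inside with a 10 high rim, so units stand on the plate at z = 6 and lift straight out. Origin at the centre of its underside; z up.
- reject_tray: Empty shallow cream plastic slide tray, fixed to the worktop: 101 wide (its x) x 268 long (its y) x 12 high, floor 2 thick, inside about 95 x 264. Origin at the centre of its underside, z up; its long y axis points roughly towards or away from the robot.

How it is judged:
At the end, for the whole second after the job is handed in: One unit stands seated in a holder bay, its carriage within 12 mm of the far end of its 90 mm travel; the other lies upright, flat and at rest on the tray floor (36 mm of centre across, 60 mm along, tilt under 0.1 rad), its carriage run at least 26 mm, to where it jams (((x of slide_a_grip in the frame of slide_a above 0.033 m and horizontal distance between slide_a and holder below 0.085 m and z of slide_a in the frame of holder below 0.012 m and angle between each of slide_a, slide_b's own z axis and vertical below 0.1 rad and x of slide_b_grip in the frame of slide_b above -0.019 m and x of slide_b in the frame of reject_tray between -0.036 and 0.036 m and y of slide_b in the frame of reject_tray between -0.06 and 0.06 m and z of slide_b in the frame of reject_tray below 0.008 m and linear speed of slide_b below 0.02 m/s) or (x of slide_b_grip in the frame of slide_b above 0.033 m and horizontal distance between slide_b and holder below 0.085 m and z of slide_b in the frame of holder below 0.012 m and angle between each of slide_b, slide_a's own z axis and vertical below 0.1 rad and x of slide_a_grip in the frame of slide_a above -0.019 m and x of slide_a in the frame of reject_tray between -0.036 and 0.036 m and y of slide_a in the frame of reject_tray between -0.06 and 0.06 m and z of slide_a in the frame of reject_tray below 0.008 m and linear speed of slide_a below 0.02 m/s))); the robot touches nothing.
It also fails if it takes over 67 s, if anything falls off the work surface, if the arm or the gripper's body presses on something with over 40 N, if the wrist force passes 120 N, or if a joint passes its speed limit or range.

### The arm

A 6-joint arm with a two-finger parallel gripper is mounted at the origin on a cart in front of the work surface, level with it; the furniture and walls round the work are solid. World frame = base frame: x ahead of the robot, y to its left, z up, the work surface at z = 0. Lengths are in m, angles in rad, forces in N, time in s.
With the tool pointing down it reaches from about 0.325 to 0.775 m from the base axis. Payload 5.5 kg.
Tool frame: the origin (TCP) lies on the centre line of the jaws, within the pads' length; the fingertips stand 17 mm ahead of it and the grasp point (between the pads) lies 2 mm behind it; z points along the fingers, y is the direction in which the jaws open and shut (so a half turn about z gives the same grasp; the last joint's range is limited). The gripper opens to 88 mm and grips with 3 to 60 N. Pads are 20 mm wide; open, the fingers measure 115 mm over their backs; the gripper's body (75 mm by 178 mm) begins 61 mm behind the grasp point.
Start: joints at [-1.281, 0.091, 1.231, -0, 1.82, -0.057], TCP at [0.204, -0.564, 0.24] pointing down, gripper open.
Joint ranges: [-2.87, 2.87], [-0.86, 2.18], [0.17, 2.46], [-1.51, 4.65], [0.06, 2.69], [-2.65, 2.65]. Speed limits (rad/s): [2.57, 2.57, 3.01, 3.14, 3.14, 3.14].

### API

Orientations are given as a 3x3 rotation matrix whose columns are the frame's x, y, z axes.
In Python, from rig import r, optics, job gives the robot as it stands.
- The arm moves only by the tool step_arm, never from a script. Its argument "steps" is a list that holds one entry, the list of rows, each a list of 4 numbers: the shift along the tool's x, y, z in mm, then the turn about the tool's z in degrees. A call has 1 to 5 rows; each row is the pose to reach, as a shift and turn from the pose commanded when the call began, along the tool's axes at that moment; what a row does not reach only later rows make up. A row lasts 1/10 s, in which the tool goes at most 50 mm and 8.59 degrees, less where a joint would pass 70% of its speed; a pose out of reach is approached as far as the arm can. A call with a gripper value outside its range is refused whole. "claw" is the opening in per cent of the stroke, from 0 (shut) to 100 (fully open), set as the call begins (left out, the last holds). The fingers move at their own pace and stop on an object; "squeeze" is the grip in N (left out, the last holds). Time passes only in rows, so rows that repeat a pose let the fingers close. It gives the time, the measured TCP pose, the force and the opening at its end, in the units of the state.
- r.sense(): the state, without advancing time (a new reading comes with each control period).
- optics.snapshot(name): name is "scene" or "top"; returns a dict with "img" (400x640x3 uint8, red, green, blue), "depth" (400x640 float32, m along the optical axis (not along the pixel's ray), 0 where there is no reading), "mtx" (3x3 intrinsics, pixels), "R" (3x3) and "t" (3): a world point X has camera coordinates R X + t. Camera axes: x right, y down, z forward; pixel columns grow to the right and rows downward; lengths in m; the calibration is good to about 2 mm. A picture is of the moment at which its call begins.
- job.hand_in(): hands the job in, once; it reports no verdict.
The state is a dict: "time": time; "q": joint angles; "joint_vel": joint speeds; "tau": joint torques, N m; "ee_pos": TCP position; "tcp_rot": TCP orientation; "force": force on the tool from outside, world axes, zero at the start; "wrist_torque": the same for the moment, N m; "grip_width": finger opening in m.
Only numpy, scipy, OpenCV 4.12 (cv2) and the standard library are available. Lean on these libraries where they do the work, as an engineer would, in place of code of your own. Each camera call takes 0.05 s, during which the arm holds its last target. There are 200 camera calls.

## Working session

There is one attempt and no reset: what is moved stays moved. The work goes in short steps, Python scripts to look and compute and a tool call to move; the robot and the scene stay as the last step left them, time stands still between calls to the robot, and variables do not carry over. Pictures are saved under pics/ and viewed, about 8 in all and at most 12, crops included, and the job is handed in when it is done.

Besides the shell and the picture viewer there is one more tool, called after "Emit:" by a JSON object that holds its "api" and its "payload". step_arm: Moves the arm, as the interface text tells. Its arguments: {"type":"object","properties":{"steps":{"type":"array","items":{"type":"array","items":{"type":"array","items":{"type":"number"}}}},"claw":{"type":"number"},"squeeze":{"type":"number"}},"required":["steps"]}

```bash
mkdir -p pics; python3 - <<'E'
from rig import r,optics
import cv2,numpy as np
for n in("scene","top"):
    s=optics.snapshot(n);np.savez(f"pics/{n}0.npz",**s);cv2.imwrite(f"pics/{n}0.png",s["img"][:,:,::-1]);print(n,s["mtx"].tolist(),s["R"].round(3).tolist(),s["t"].round(3))
a=r.sense();print(a["time"],a["ee_pos"],a["tcp_rot"],a["grip_width"],a["force"])
E
```

```text
scene [[450.0127740977619, 0.0, 318.58253963311955], [0.0, 450.0127740977619, 203.88185222349355], [0.0, 0.0, 1.0]] [[-0.905, -0.426, 0.001], [-0.24, 0.508, -0.827], [0.352, -0.749, -0.562]] [0.422 0.198 0.792]
top [[480.476792435019, 0.0, 318.92027543125675], [0.0, 480.476792435019, 190.31627670043193], [0.0, 0.0, 1.0]] [[0.017, -1.0, -0.008], [-0.991, -0.016, -0.134], [0.134, 0.01, -0.991]] [-0.038  0.491  1.001]
0.1 [ 0.20385429 -0.56403937  0.23859121] [[ 9.40464542e-01  3.39891441e-01 -5.03675719e-04]
 [ 3.39891790e-01 -9.40462883e-01  1.77096502e-03]
 [ 1.28247535e-04 -1.83672505e-03 -9.99998305e-01]] 0.08755184114254466 [-0.33975061 -0.72736637  0.54939523]
```

View pics/top0.png

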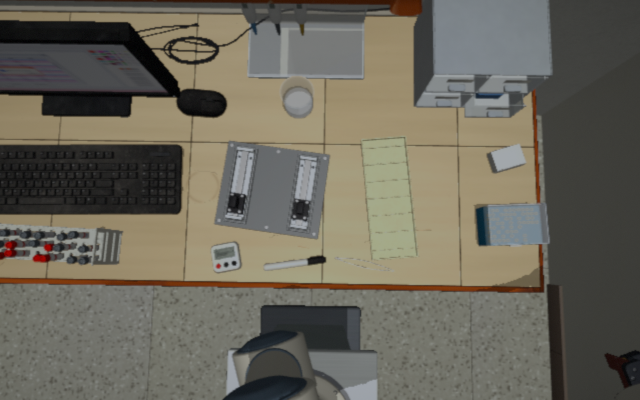

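View pics/scene0.png

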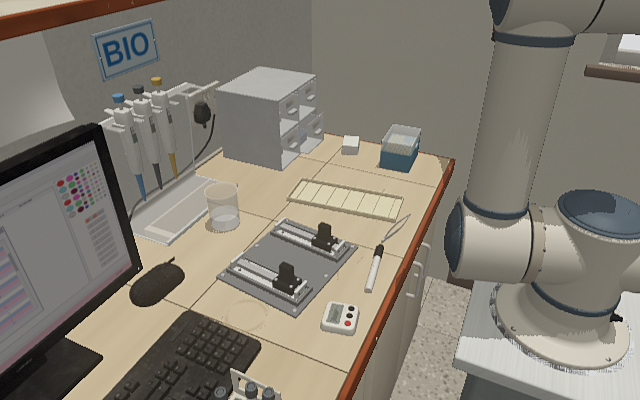

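The top view shows the holder at about (273,190) with black carriages at (237,205) and (301,212), both at the near end. The cream tray is at (389,198) and a beaker at (298,97). The scene view agrees. Next I measure with masks and depth.

```bash
cat > h.py <<'E'
import numpy as np,cv2
def pts(s):
    v,u=np.mgrid[0:400,0:640];d=s["depth"];K=s["mtx"]
    c=np.stack([(u-K[0,2])/K[0,0]*d,(v-K[1,2])/K[1,1]*d,d],-1)
    return (c-s["t"])@s["R"]
def rect(P):
    (c,(w,h),a)=cv2.minAreaRect((P[:,:2]*1000).astype(np.float32))
    return np.round(c,1),round(w,1),round(h,1),round(a,1)
def blobs(m,n=15):
    k,l,st,ce=cv2.connectedComponentsWithStats(m.astype(np.uint8));return [l==i for i in range(1,k) if st[i,4]>=n]
def ray(s,u,v,z):
    d=s["R"].T@np.linalg.inv(s["mtx"])@[u,v,1];o=-s["R"].T@s["t"];return o+d*(z-o[2])/d[2]
E
python3 - <<'E'
from h import *
s=dict(np.load("pics/top0.npz"));X=pts(s);im=s["img"].astype(int);roi=np.zeros((400,640),bool);roi[130:262,212:420]=1
lum=im.sum(2)/3
print("table z",np.median(X[240:250,330:360,2]))
for b in blobs(roi&(lum<45)): print("dark",b.sum(),np.argwhere(b).mean(0).round(),rect(X[b]),np.percentile(X[b][:,2],[5,50,95]).round(3))
p=roi&(X[...,2]>.05)
for b in blobs(p,5): print("tall",b.sum(),rect(X[b]),np.percentile(X[b][:,2],[5,50,95]).round(3))
hsv=cv2.cvtColor(s["img"],cv2.COLOR_RGB2HSV)
print("tray px",hsv[200,385],"plate",hsv[190,273],"wood",hsv[200,340])
v,u=np.mgrid[0:400,0:640]
tr=(im[...,1]>=im[...,0]-3)&(u>345)&(u<430)&roi&(lum>90)
for b in blobs(tr,300): print("tray",b.sum(),rect(X[b]),np.median(X[b][:,2]))
pl=roi&(hsv[...,1]<40)&(u<335)
for b in blobs(pl,800): print("plate",b.sum(),rect(X[b]),np.median(X[b][:,2]))
al=(X[...,2]>.022)&(X[...,2]<.045)&roi&(u<335)
for b in blobs(al,60): print("rail",b.sum(),rect(X[b]),np.median(X[b][:,2]))
b=(u>280)&(u<316)&(v>75)&(v<118)&(X[...,2]>.02);print("beaker",rect(X[b]),X[b][:,2].max())
E
```

```text
table z 0.0005101636912955315
dark 228 [202. 236.] (array([462.3, 148.8]), 31.7, 37.5, 82.8) [0.029 0.037 0.07 ]
dark 190 [209. 300.] (array([407.8,  -4. ]), 124.4, 34.8, 17.6) [0.031 0.037 0.07 ]
dark 85 [259. 317.] (array([346.5, -25.4]), 10.6, 34.4, 1.0) [0.01  0.015 0.018]
tall 99 (array([461.8, 150.3]), 15.0, 24.9, 82.7) [0.054 0.068 0.071]
tall 89 (array([405.6,  -6.5]), 120.7, 22.8, 21.6) [0.057 0.068 0.071]
tray px [ 34  49 168] plate [102  12 109] wood [ 24  59 165]
tray 5433 (array([ 478.7, -131.9]), 267.2, 207.8, 5.4) 0.002982602176178808
plate 8776 (array([480.5,  68.8]), 246.2, 224.5, 82.8) 0.008657646806325282
rail 628 (array([507.2, 145.8]), 38.3, 161.0, 83.1) 0.029851748748350185
rail 624 (array([488.1,   6. ]), 34.7, 157.6, 82.4) 0.03025888959951836
beaker (array([539.3,   8.6]), 377.2, 68.0, 4.3) 1.0572112948348518
```

```bash
python3 - <<'E'
from h import *
s=dict(np.load("pics/top0.npz"));X=pts(s);v,u=np.mgrid[0:400,0:640]
x=X[...,0];y=X[...,1];z=X[...,2]
b=(abs(y+.003)<.045)&(x>.41)&(x<.49)&(z>.06)&(z<.08);print("postR",b.sum(),rect(X[b]))
b=(abs(y-.15)<.045)&(x>.41)&(x<.51)&(z>.06)&(z<.08);print("postL",b.sum(),rect(X[b]))
b=(u>355)&(u<425)&(z>.0085)&(z<.02)&(v>130)&(v<265);
for c in blobs(b,30):print("rim",c.sum(),rect(X[c]))
print(rect(X[b]))
b=(u>275)&(u<320)&(v>70)&(v<120)&(z>.02)&(z<.2)&(x<.8);print("beaker",rect(X[b]),z[b].max(),x[b].min())
E
```

```text
postR 82 (array([450.2,  10.8]), 14.4, 23.8, 81.5)
postL 87 (array([461.8, 150.3]), 15.0, 24.9, 82.7)
rim 223 (array([ 487. , -211.2]), 269.9, 53.6, 8.6)
rim 134 (array([ 525.6, -129.4]), 39.8, 184.9, 82.5)
rim 83 (array([ 374.4, -152.7]), 100.1, 48.7, 41.2)
(array([ 478.9, -166.5]), 275.3, 132.5, 5.0)
beaker (array([691.6,  21.3]), 71.4, 71.0, 29.6) 0.09725389857465506 0.6539219035155435
```

Emit:
{"api": "step_arm", "payload": {"steps": [[[30,-32,0,0],[62,-67,0,0],[96,-103,0,0],[130,-139,0,0],[164,-176,0,0]]], "claw": 60, "squeeze": 12}}

```text
time: 0.6
ee_pos: [0.2985, -0.3414, 0.239]
tcp_rot: [[0.941, 0.339, -0.0], [0.339, -0.941, 0.001], [0.0, -0.001, -1.0]]
force: [0.8, 0.2, 0.3]
grip_width: 0.0538
```

Emit:
{"api": "step_arm", "payload": {"steps": [[[34,-37,0,0],[68,-73,0,0],[100,-107,0,0],[132,-141,0,0],[164,-176,0,0]]]}}

```text
time: 1.1
ee_pos: [0.3929, -0.1201, 0.2394]
tcp_rot: [[0.941, 0.34, 0.0], [0.34, -0.941, -0.0], [0.0, 0.0, -1.0]]
force: [-0.4, -1.2, -0.2]
grip_width: 0.053
```

```bash
cat >> h.py <<'E'
def go(a,tx,ty,tz,yaw):
    R=np.array(a["tcp_rot"]);p=np.array(a["ee_pos"])*1000
    c=np.degrees(np.arctan2(R[1,0],R[0,0]))
    print("t",round(a["time"],2),"p",p.round(1),"yaw",c.round(2),"w",round(a["grip_width"]*1000,1),"F",np.round(a["force"],2))
    print("shift",(R.T@(np.array([tx,ty,tz])-p)).round(1),"turn",round(c-yaw,2))
E
python3 - <<'E'
from h import *
from rig import r
go(r.sense(),450.2,10.8,130,-7.7)
s=dict(np.load("pics/top0.npz"))
c=np.array([ray(s,*q,.012)[:2]*1000 for q in[(361,139),(406,137),(417,256),(372,260)]]);print(c.round(),c.mean(0),rect(c/1000))
E
```

```text
t 1.1 p [ 392.9 -120.1  239.4] yaw 19.85 w 53.0 F [-0.36 -1.19 -0.16]
shift [  98.4 -103.7  109.4] turn 27.55
[[ 612. -121.]
 [ 618. -221.]
 [ 356. -243.]
 [ 345. -146.]] [ 482.55648996 -182.45613783] (array([ 483.2, -183.1]), 267.3, 100.2, 5.4)
```

Tray: centre (483,-183), yaw 5.4°, and the measured 267x100 matches the given size.

Emit:
{"api": "step_arm", "payload": {"steps": [[[25,-26,0,7],[50,-52,20,14],[75,-78,50,21],[98,-104,80,27.5],[98,-104,110,27.5]]]}}

```text
time: 1.6
ee_pos: [0.4499, 0.0125, 0.128]
tcp_rot: [[0.991, -0.132, -0.0], [-0.132, -0.991, 0.001], [-0.001, -0.001, -1.0]]
force: [-0.7, -1.4, 0.3]
grip_width: 0.053
```

Emit:
{"api": "step_arm", "payload": {"steps": [[[0,0,0,0],[0,0,0,0]]]}}

```text
time: 1.8
ee_pos: [0.4491, 0.009, 0.1297]
tcp_rot: [[0.991, -0.132, -0.001], [-0.132, -0.991, -0.0], [-0.001, 0.0, -1.0]]
force: [0.6, 0.2, 0.2]
grip_width: 0.0529
```

```bash
python3 - <<'E'
from h import *
from rig import r,optics
go(r.sense(),450.2,10.8,56,-7.7)
s=optics.snapshot("scene");cv2.imwrite("pics/s1.png",cv2.resize(s["img"][150:350,180:440,::-1],None,fx=3,fy=3)[:600,:780])
E
```

```text
t 1.8 p [449.1   9.  129.7] yaw -7.61 w 52.9 F [0.59 0.22 0.17]
shift [ 0.9 -2.  73.7] turn 0.09
```

View pics/s1.png

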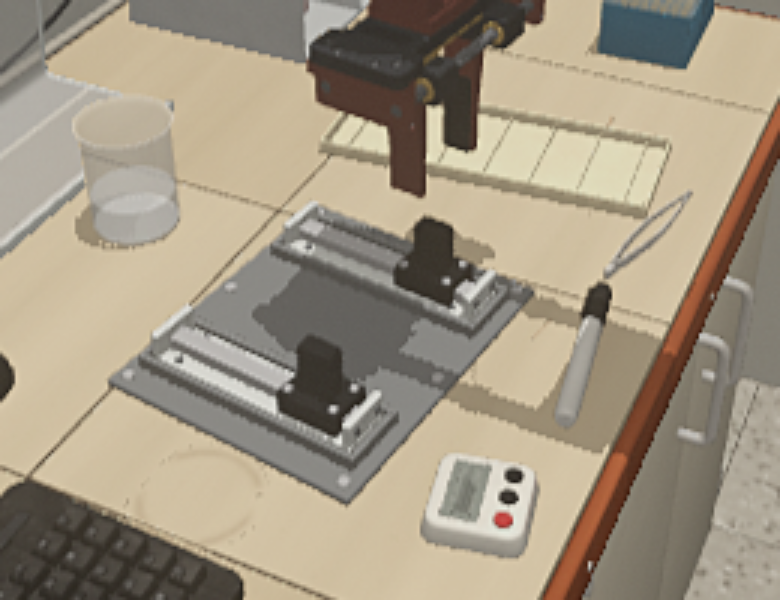

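The open jaws hang straight above the right-hand post (crop (432,240)). The post's measured top at 71 mm matches the expected 6+47+18. Descend and grip.

Emit:
{"api": "step_arm", "payload": {"steps": [[[1,-2,20,0],[1,-2,40,0],[1,-2,58,0],[1,-2,68,0],[1,-2,74,0]]]}}

```text
time: 2.35
ee_pos: [0.4513, 0.0104, 0.0565]
tcp_rot: [[0.991, -0.134, 0.002], [-0.134, -0.991, -0.0], [0.002, -0.0, -1.0]]
force: [-0.5, -0.3, 0.3]
grip_width: 0.0528
```

Emit:
{"api": "step_arm", "payload": {"steps": [[[0,0,0,0],[0,0,0,0],[0,0,0,0],[0,0,0,0]]], "claw": 0, "squeeze": 12}}

```text
time: 2.75
ee_pos: [0.4512, 0.0109, 0.0564]
tcp_rot: [[0.991, -0.133, 0.001], [-0.133, -0.991, -0.0], [0.001, -0.0, -1.0]]
force: [0.7, -0.5, 0.4]
grip_width: 0.0242
```

Emit:
{"api": "step_arm", "payload": {"steps": [[[4,0,0,0],[8,0,0,0],[12,0,0,0],[16,0,0,0],[20,0,0,0]]]}}

```text
time: 3.25
ee_pos: [0.471, 0.0081, 0.0559]
tcp_rot: [[0.991, -0.133, 0.0], [-0.133, -0.991, -0.0], [0.0, 0.0, -1.0]]
force: [-2.7, -2.4, 4.1]
grip_width: 0.0137
```

Emit:
{"api": "step_arm", "payload": {"steps": [[[2,0,0,0],[5,0,0,0],[8,0,0,0],[8,0,0,0]]]}}

```text
time: 3.65
ee_pos: [0.4791, 0.007, 0.0559]
tcp_rot: [[0.991, -0.133, 0.001], [-0.133, -0.991, -0.0], [0.001, 0.0, -1.0]]
force: [-1.1, -3.5, 4.9]
grip_width: 0.0142
```

Emit:
{"api": "step_arm", "payload": {"steps": [[[2,0,0,0],[4,0,0,0],[6,0,0,0],[6,0,0,0]]]}}

```text
time: 4.05
ee_pos: [0.4848, 0.0062, 0.0559]
tcp_rot: [[0.991, -0.133, 0.001], [-0.133, -0.991, -0.0], [0.001, 0.0, -1.0]]
force: [-2.2, -2.3, 5.0]
grip_width: 0.0138
```

Emit:
{"api": "step_arm", "payload": {"steps": [[[3,0,0,0],[6,0,0,0],[9,0,0,0],[12,0,0,0],[12,0,0,0]]]}}

```text
time: 4.55
ee_pos: [0.4935, 0.0052, 0.0545]
tcp_rot: [[0.991, -0.133, -0.008], [-0.133, -0.991, 0.001], [-0.008, 0.0, -1.0]]
force: [-12.3, -1.6, 7.1]
grip_width: 0.0138
```

```bash
python3 - <<'E'
from h import *
from rig import r,optics
go(r.sense(),533,0,56,-7.7)
s=optics.snapshot("scene");cv2.imwrite("pics/s2.png",cv2.resize(s["img"][150:350,180:440,::-1],None,fx=3,fy=3)[:600,:780])
E
```

```text
t 4.55 p [493.5   5.2  54.5] yaw -7.62 w 13.8 F [-12.29  -1.61   7.12]
shift [39.8 -0.1 -1.9] turn 0.08
```

View pics/s2.png

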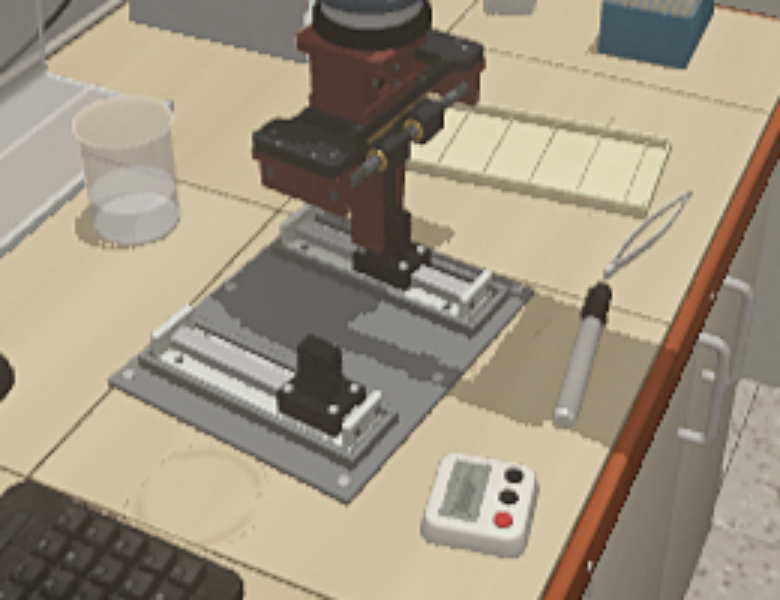

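The carriage sits near mid-rail (crop (395,255)) and resists with 12 N, so the right-hand unit jams. The fingers slid a few mm ahead of the post. I release, rise and go to the left unit, then measure the jammed post again.

Emit:
{"api": "step_arm", "payload": {"steps": [[[0,0,0,0],[0,0,0,0],[0,0,0,0],[0,0,0,0],[0,0,0,0]]], "claw": 60}}

```text
time: 5.1
ee_pos: [0.4965, 0.005, 0.0556]
tcp_rot: [[0.991, -0.133, 0.0], [-0.133, -0.991, 0.0], [0.0, -0.0, -1.0]]
force: [-0.0, 0.1, 0.1]
grip_width: 0.0499
```

Emit:
{"api": "step_arm", "payload": {"steps": [[[0,0,-15,0],[0,0,-35,0],[0,0,-55,0],[0,0,-75,0],[0,0,-75,0]]]}}

```text
time: 5.6
ee_pos: [0.4982, 0.0048, 0.1352]
tcp_rot: [[0.991, -0.133, 0.007], [-0.133, -0.991, -0.0], [0.007, -0.001, -1.0]]
force: [1.1, 0.1, 0.1]
grip_width: 0.0526
```

```bash
python3 - <<'E'
from h import *
from rig import r
go(r.sense(),461.8,150.3,130,-7.7)
E
```

```text
t 5.6 p [498.2   4.8 135.2] yaw -7.63 w 52.6 F [1.07 0.14 0.11]
shift [ -55.4 -139.4    4.9] turn 0.07
```

Emit:
{"api": "step_arm", "payload": {"steps": [[[-13,-35,0,0],[-27,-70,0,0],[-41,-105,0,0],[-54,-139,0,0],[-54,-139,0,0]]]}}

```text
time: 6.1
ee_pos: [0.46, 0.1531, 0.1301]
tcp_rot: [[0.992, -0.128, -0.001], [-0.128, -0.992, 0.001], [-0.001, -0.001, -1.0]]
force: [0.3, -0.7, 0.5]
grip_width: 0.0526
```

```bash
python3 - <<'E'
from h import *
from rig import r,optics
go(r.sense(),461.8,150.3,56,-7.7)
s=optics.snapshot("top");X=pts(s);x,y,z=np.moveaxis(X,-1,0)
cv2.imwrite("pics/t3.png",cv2.resize(s["img"][120:270,200:430,::-1],None,fx=3,fy=3))
b=(abs(y+.003)<.045)&(x>.41)&(x<.54)&(z>.06)&(z<.08);print("postR",b.sum(),rect(X[b]))
b=(abs(y-.005)<.035)&(x>.38)&(x<.6)&(z>.022)&(z<.04)
for c in blobs(b,60):print("railR",c.sum(),rect(X[c]))
E
```

```text
t 6.1 p [460.  153.1 130.1] yaw -7.36 w 52.6 F [ 0.27 -0.67  0.54]
shift [ 2.2  2.6 74.1] turn 0.34
postR 83 (array([483.6,   8.1]), 14.3, 23.9, 80.1)
railR 616 (array([489.6,   7.3]), 35.3, 157.1, 82.7)
```

The right post is at (483.6,8.1), about 6 mm short of its rail centre, which is exactly the stated jam point. Now the left unit.

Emit:
{"api": "step_arm", "payload": {"steps": [[[1,1,20,0],[1,1,40,0],[1,1,58,0],[1,1,68,0],[1,1,75,0]]]}}

```text
time: 6.65
ee_pos: [0.462, 0.1477, 0.0546]
tcp_rot: [[0.991, -0.134, -0.001], [-0.134, -0.991, -0.001], [-0.001, 0.001, -1.0]]
force: [0.1, -0.5, 0.6]
grip_width: 0.0526
```

Emit:
{"api": "step_arm", "payload": {"steps": [[[0,0,0,0],[0,0,0,0],[0,0,0,0],[0,0,0,0],[0,0,0,0]]], "claw": 0, "squeeze": 12}}

```text
time: 7.15
ee_pos: [0.4624, 0.1488, 0.0562]
tcp_rot: [[0.991, -0.133, 0.001], [-0.133, -0.991, 0.0], [0.001, -0.0, -1.0]]
force: [0.2, 0.1, 0.5]
grip_width: 0.0159
```

Emit:
{"api": "step_arm", "payload": {"steps": [[[0,0,0,0],[0,0,0,0]]]}}

```text
time: 7.35
ee_pos: [0.4624, 0.1488, 0.0561]
tcp_rot: [[0.991, -0.133, 0.001], [-0.133, -0.991, 0.0], [0.001, -0.0, -1.0]]
force: [-0.7, 0.1, 1.8]
grip_width: 0.014
```

Emit:
{"api": "step_arm", "payload": {"steps": [[[4,0,0,0],[9,0,0,0],[14,0,0,0],[19,0,0,0],[24,0,0,0]]]}}

```text
time: 7.85
ee_pos: [0.4867, 0.1456, 0.0561]
tcp_rot: [[0.991, -0.133, 0.001], [-0.133, -0.991, 0.0], [0.001, -0.001, -1.0]]
force: [-1.7, 0.2, 4.9]
grip_width: 0.0139
```

Emit:
{"api": "step_arm", "payload": {"steps": [[[4,0,0,0],[8,0,0,0],[12,0,0,0],[16,0,0,0],[20,0,0,0]]]}}

```text
time: 8.35
ee_pos: [0.5065, 0.143, 0.0561]
tcp_rot: [[0.991, -0.133, 0.001], [-0.133, -0.991, 0.001], [0.001, -0.001, -1.0]]
force: [-2.0, 0.6, 4.6]
grip_width: 0.0135
```

Emit:
{"api": "step_arm", "payload": {"steps": [[[4,0,0,0],[9,0,0,0],[14,0,0,0],[19,0,0,0],[24,0,0,0]]]}}

```text
time: 8.85
ee_pos: [0.5303, 0.1399, 0.0561]
tcp_rot: [[0.991, -0.133, 0.001], [-0.133, -0.991, 0.001], [0.001, -0.001, -1.0]]
force: [-1.4, 1.2, 5.9]
grip_width: 0.0139
```

Emit:
{"api": "step_arm", "payload": {"steps": [[[4,0,0,0],[8,0,0,0],[12,0,0,0],[16,0,0,0],[18,0,0,0]]]}}

```text
time: 9.35
ee_pos: [0.5483, 0.1375, 0.0561]
tcp_rot: [[0.991, -0.133, 0.001], [-0.133, -0.991, 0.001], [0.001, -0.001, -1.0]]
force: [-1.7, 0.1, 5.6]
grip_width: 0.0141
```

Emit:
{"api": "step_arm", "payload": {"steps": [[[2,0,0,0],[4,0,0,0],[6,0,0,0],[6,0,0,0]]]}}

```text
time: 9.75
ee_pos: [0.5532, 0.1367, 0.0561]
tcp_rot: [[0.991, -0.133, -0.001], [-0.133, -0.991, 0.001], [-0.001, -0.0, -1.0]]
force: [-4.0, 0.9, 8.0]
grip_width: 0.0136
```

Emit:
{"api": "step_arm", "payload": {"steps": [[[2,0,0,0],[4,0,0,0],[4,0,0,0]]]}}

```text
time: 10.05
ee_pos: [0.5554, 0.1364, 0.0556]
tcp_rot: [[0.991, -0.132, -0.006], [-0.132, -0.991, 0.001], [-0.006, 0.0, -1.0]]
force: [-12.4, 1.4, 10.6]
grip_width: 0.0139
```

Emit:
{"api": "step_arm", "payload": {"steps": [[[0,0,0,0],[0,0,0,0],[0,0,0,0],[0,0,0,0],[0,0,0,0]]], "claw": 60}}

```text
time: 10.55
ee_pos: [0.5573, 0.1358, 0.0554]
tcp_rot: [[0.991, -0.133, -0.0], [-0.133, -0.991, -0.0], [-0.0, 0.0, -1.0]]
force: [-0.2, 0.5, 0.2]
grip_width: 0.0502
```

Emit:
{"api": "step_arm", "payload": {"steps": [[[0,0,-15,0],[0,0,-35,0],[0,0,-55,0],[0,0,-75,0],[0,0,-75,0]]]}}

```text
time: 11.05
ee_pos: [0.5591, 0.1363, 0.1356]
tcp_rot: [[0.991, -0.133, 0.007], [-0.133, -0.991, 0.001], [0.007, -0.002, -1.0]]
force: [0.3, 0.4, -0.0]
grip_width: 0.0528
```

```bash
python3 - <<'E'
from h import *
from rig import r
go(r.sense(),483.6,7.3,130,-7.7)
E
```

```text
t 11.05 p [559.1 136.3 135.6] yaw -7.63 w 52.8 F [ 0.34  0.41 -0.05]
shift [-57.7 137.9   4.8] turn 0.07
```

The sound carriage ran about 92 mm and then met a hard stop at 12 N. Back to the jammed unit.

Emit:
{"api": "step_arm", "payload": {"steps": [[[-14,34,0,0],[-28,69,0,0],[-42,104,0,0],[-56,137,0,0],[-56,137,0,0]]]}}

```text
time: 11.55
ee_pos: [0.4821, 0.0049, 0.1303]
tcp_rot: [[0.991, -0.136, -0.001], [-0.136, -0.991, -0.001], [-0.0, 0.001, -1.0]]
force: [0.5, 0.0, -0.7]
grip_width: 0.0525
```

Emit:
{"api": "step_arm", "payload": {"steps": [[[0,0,20,0],[0,0,40,0],[0,0,58,0],[0,0,68,0],[0,0,75,0]]]}}

```text
time: 12.05
ee_pos: [0.4834, 0.0081, 0.0545]
tcp_rot: [[0.991, -0.132, -0.001], [-0.132, -0.991, 0.0], [-0.001, -0.0, -1.0]]
force: [0.6, 0.6, 0.0]
grip_width: 0.0526
```

```bash
python3 - <<'E'
from h import *
from rig import r,optics
go(r.sense(),483.6,7.3,56,-7.7)
s=optics.snapshot("top");X=pts(s);x,y,z=np.moveaxis(X,-1,0)
b=(abs(y-.14)<.04)&(x>.41)&(x<.6)&(z>.06)&(z<.08);print("postL",b.sum(),rect(X[b]))
b=(abs(y-.145)<.035)&(x>.38)&(x<.62)&(z>.022)&(z<.04)
for c in blobs(b,60):print("railL",c.sum(),rect(X[c]))
E
```

```text
t 12.05 p [483.4   8.1  54.5] yaw -7.61 w 52.6 F [0.57 0.64 0.05]
shift [ 0.3  0.8 -1.5] turn 0.09
postL 30 (array([552.2, 142.5]), 5.5, 23.2, 84.2)
railL 367 (array([501.6, 145.4]), 34.5, 146.6, 83.3)
```

Emit:
{"api": "step_arm", "payload": {"steps": [[[0,0,0,0],[0,0,0,0],[0,0,0,0],[0,0,0,0],[0,0,0,0]]], "claw": 0, "squeeze": 45}}

```text
time: 12.6
ee_pos: [0.4838, 0.0076, 0.056]
tcp_rot: [[0.991, -0.133, 0.001], [-0.133, -0.991, 0.0], [0.001, -0.0, -1.0]]
force: [0.0, 0.1, -0.0]
grip_width: 0.0158
```

Emit:
{"api": "step_arm", "payload": {"steps": [[[0,0,0,0],[0,0,0,0],[0,0,-2,0],[0,0,-5,0],[0,0,-8,0]]]}}

```text
time: 13.1
ee_pos: [0.4826, 0.0072, 0.0626]
tcp_rot: [[0.991, -0.133, -0.003], [-0.133, -0.991, -0.001], [-0.003, 0.001, -1.0]]
force: [-0.3, -5.1, -6.7]
grip_width: 0.014
```

Emit:
{"api": "step_arm", "payload": {"steps": [[[0,0,-5,0],[0,0,-13,0],[0,0,-22,0],[0,0,-32,0],[0,0,-42,0]]]}}

```text
time: 13.6
ee_pos: [0.4838, 0.0079, 0.1071]
tcp_rot: [[0.991, -0.133, 0.001], [-0.133, -0.991, 0.0], [0.001, -0.001, -1.0]]
force: [0.8, 0.2, -5.3]
grip_width: 0.0138
```

Emit:
{"api": "step_arm", "payload": {"steps": [[[0,0,-8,0],[0,0,-14,0],[0,0,-18,0],[0,0,-20,0]]]}}

```text
time: 14.0
ee_pos: [0.4836, 0.0076, 0.126]
tcp_rot: [[0.991, -0.133, 0.0], [-0.133, -0.991, 0.0], [0.0, -0.0, -1.0]]
force: [0.5, -0.2, -3.5]
grip_width: 0.0137
```

```bash
python3 - <<'E'
from h import *
from rig import r,optics
go(r.sense(),483.2-6,-183.1,126,5.4)
s=optics.snapshot("scene");cv2.imwrite("pics/s4.png",cv2.resize(s["img"][130:330,180:440,::-1],None,fx=3,fy=3)[:600,:780])
E
```

```text
t 14.0 p [483.6   7.6 126. ] yaw -7.63 w 13.7 F [ 0.48 -0.17 -3.53]
shift [ 18.9 189.8  -0. ] turn -13.03
```

View pics/s4.png

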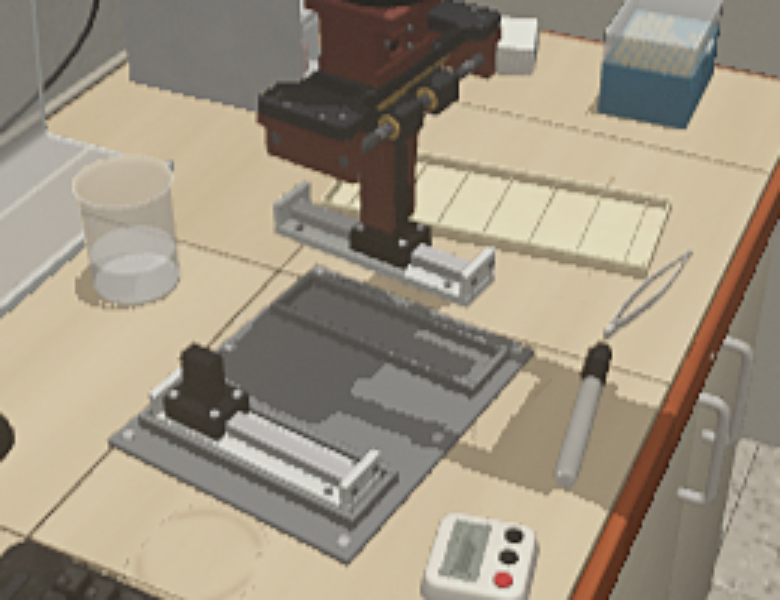

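The jammed unit hangs level at (385,240), clear of the bay. The sound carriage is at its far end (205,390). Carry to the tray gently.

Emit:
{"api": "step_arm", "payload": {"steps": [[[0,5,0,0],[2,15,0,0],[4,31,0,0],[6,50,0,0],[8,70,0,0]]]}}

```text
time: 14.55
ee_pos: [0.4819, -0.0642, 0.1252]
tcp_rot: [[0.991, -0.133, -0.001], [-0.133, -0.991, -0.0], [-0.001, 0.0, -1.0]]
force: [-0.0, 0.3, -4.5]
grip_width: 0.0137
```

Emit:
{"api": "step_arm", "payload": {"steps": [[[2,20,0,0],[4,40,0,0],[6,60,0,0],[8,78,0,0],[9,94,0,0]]]}}

```text
time: 15.05
ee_pos: [0.4781, -0.159, 0.1251]
tcp_rot: [[0.991, -0.134, -0.001], [-0.134, -0.991, -0.0], [-0.001, 0.0, -1.0]]
force: [-0.2, -0.2, -4.6]
grip_width: 0.0138
```

Emit:
{"api": "step_arm", "payload": {"steps": [[[1,12,0,-2],[2,20,0,-5],[2,25,0,-8],[2,26,0,-11],[2,26,0,-13]]]}}

```text
time: 15.55
ee_pos: [0.4766, -0.1844, 0.1251]
tcp_rot: [[0.996, 0.094, -0.001], [0.094, -0.996, 0.0], [-0.001, -0.0, -1.0]]
force: [-0.2, 0.8, -4.2]
grip_width: 0.0138
```

Emit:
{"api": "step_arm", "payload": {"steps": [[[0,0,0,0],[0,0,0,0],[0,0,0,0]]]}}

```text
time: 15.85
ee_pos: [0.477, -0.1835, 0.1255]
tcp_rot: [[0.996, 0.093, -0.0], [0.093, -0.996, 0.0], [-0.0, -0.0, -1.0]]
force: [-0.1, -0.3, -3.7]
grip_width: 0.0138
```

```bash
python3 - <<'E'
from h import *
from rig import r,optics
go(r.sense(),483.2-6,-183.1,52,5.4)
s=optics.snapshot("scene");cv2.imwrite("pics/s5.png",cv2.resize(s["img"][100:300,220:480,::-1],None,fx=3,fy=3)[:600,:780])
s=optics.snapshot("top");X=pts(s);x,y,z=np.moveaxis(X,-1,0)
b=(abs(y+.183)<.04)&(x>.36)&(x<.62)&(z>.085)&(z<.105)
for c in blobs(b,20):print("held rail",c.sum(),rect(X[c]),np.percentile(X[c][:,2],[5,50,95]))
E
```

```text
t 15.85 p [ 477.  -183.5  125.5] yaw 5.32 w 13.8 F [-0.09 -0.34 -3.74]
shift [ 0.2 -0.4 73.5] turn -0.08
held rail 302 (array([ 431.4, -185.7]), 53.5, 36.2, 6.7) [0.08538155 0.09361611 0.10343795]
```

View pics/s5.png

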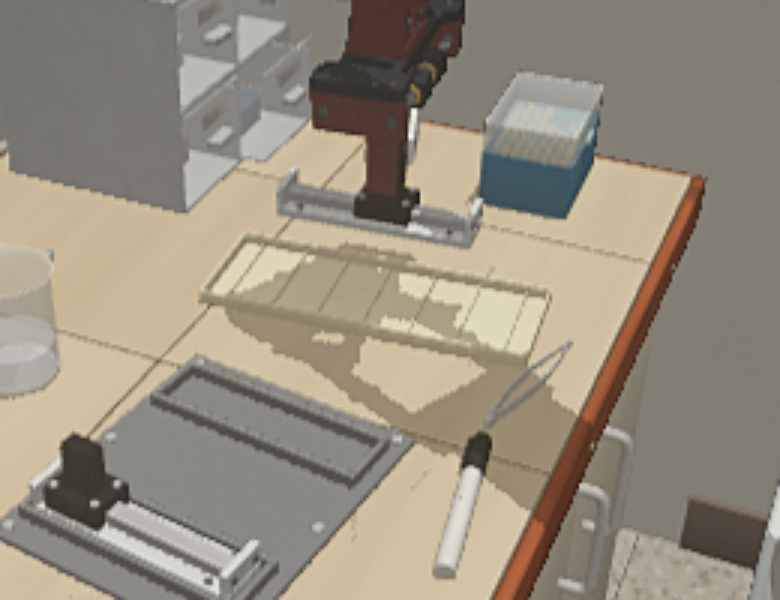

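The unit is level above the tray (crop (385,205)), aligned with it. Lower.

Emit:
{"api": "step_arm", "payload": {"steps": [[[0,0,6,0],[0,0,18,0],[0,0,34,0],[0,0,48,0],[0,0,58,0]]]}}

```text
time: 16.45
ee_pos: [0.4762, -0.1828, 0.0649]
tcp_rot: [[0.996, 0.094, -0.003], [0.094, -0.996, 0.001], [-0.003, -0.002, -1.0]]
force: [0.1, -0.4, -3.7]
grip_width: 0.0139
```

Emit:
{"api": "step_arm", "payload": {"steps": [[[0,0,4,0],[0,0,8,0],[0,0,11,0],[0,0,13,0],[0,0,14,0]]]}}

```text
time: 16.95
ee_pos: [0.4774, -0.1834, 0.0539]
tcp_rot: [[0.996, 0.094, 0.001], [0.094, -0.996, -0.0], [0.001, 0.0, -1.0]]
force: [0.1, 0.1, -4.0]
grip_width: 0.014
```

Emit:
{"api": "step_arm", "payload": {"steps": [[[0,0,1,0],[0,0,1,0],[0,0,1,0]]]}}

```text
time: 17.25
ee_pos: [0.4773, -0.1833, 0.0528]
tcp_rot: [[0.996, 0.094, 0.0], [0.094, -0.996, -0.0], [0.0, 0.0, -1.0]]
force: [-0.4, 1.2, -4.1]
grip_width: 0.0138
```

Emit:
{"api": "step_arm", "payload": {"steps": [[[0,0,0.5,0],[0,0,1,0],[0,0,1,0]]]}}

```text
time: 17.55
ee_pos: [0.4773, -0.1833, 0.0522]
tcp_rot: [[0.996, 0.094, 0.0], [0.094, -0.996, -0.0], [0.0, 0.0, -1.0]]
force: [-1.1, -0.2, -1.1]
grip_width: 0.0136
```

Emit:
{"api": "step_arm", "payload": {"steps": [[[0,0,0.5,0],[0,0,1,0],[0,0,1,0]]]}}

```text
time: 17.85
ee_pos: [0.4774, -0.1834, 0.0521]
tcp_rot: [[0.996, 0.094, 0.001], [0.094, -0.996, -0.0], [0.001, 0.0, -1.0]]
force: [-4.1, 1.5, 6.5]
grip_width: 0.0136
```

The floor carries the unit now, with the force gone from -4 to +6 N. Release and rise.

Emit:
{"api": "step_arm", "payload": {"steps": [[[0,0,-0.5,0],[0,0,-0.5,0],[0,0,-0.5,0],[0,0,-0.5,0],[0,0,-0.5,0]]], "claw": 60}}

```text
time: 18.35
ee_pos: [0.4772, -0.1833, 0.051]
tcp_rot: [[0.996, 0.094, -0.0], [0.094, -0.996, 0.0], [-0.0, -0.0, -1.0]]
force: [-0.7, -0.1, -0.3]
grip_width: 0.0501
```

Emit:
{"api": "step_arm", "payload": {"steps": [[[0,0,-15,0],[0,0,-40,0],[0,0,-70,0],[0,0,-110,0],[0,0,-150,0]]]}}

```text
time: 18.85
ee_pos: [0.4769, -0.1831, 0.2035]
tcp_rot: [[0.996, 0.094, 0.0], [0.094, -0.996, -0.0], [0.0, 0.0, -1.0]]
force: [0.5, 0.1, 0.0]
grip_width: 0.0527
```

Emit:
{"api": "step_arm", "payload": {"steps": [[[-20,30,0,0],[-40,70,0,0],[-60,110,0,0],[-80,150,0,0],[-90,190,0,0]]]}}

```text
time: 19.35
ee_pos: [0.4041, -0.3826, 0.203]
tcp_rot: [[0.996, 0.093, 0.001], [0.093, -0.996, -0.002], [0.001, 0.002, -1.0]]
force: [0.6, -0.5, -0.0]
grip_width: 0.0528
```

```bash
python3 - <<'E'
from h import *
from rig import r,optics
go(r.sense(),483,-183,52,5.4)
s=optics.snapshot("top");X=pts(s);x,y,z=np.moveaxis(X,-1,0)
cv2.imwrite("pics/t6.png",cv2.resize(s["img"][120:280,200:430,::-1],None,fx=3,fy=3))
for n,yc,xs in(("R",-.183,.48),("L",.143,.51)):
    b=(abs(y-yc)<.05)&(abs(x-xs)<.12)
    for lo,hi,k in((.05,.08,"post"),(.018,.04,"rail")):
        for c in blobs(b&(z>lo)&(z<hi),25):print(n,k,c.sum(),rect(X[c]),np.percentile(X[c][:,2],[10,50,90]).round(4))
E
```

```text
t 19.35 p [ 404.1 -382.6  203. ] yaw 5.33 w 52.8 F [ 0.59 -0.47 -0.02]
shift [  96.9 -191.7  150.8] turn -0.07
R post 91 (array([ 477.2, -181.7]), 24.2, 14.4, 5.5) [0.0578 0.0634 0.0657]
R rail 616 (array([ 484.4, -181.3]), 159.3, 36.3, 5.3) [0.0197 0.0254 0.0308]
L post 101 (array([552.2, 138.4]), 15.2, 24.3, 80.7) [0.057  0.0672 0.0701]
L rail 683 (array([506.2, 147.5]), 42.2, 167.9, 82.5) [0.0221 0.027  0.0348]
```

View pics/t6.png

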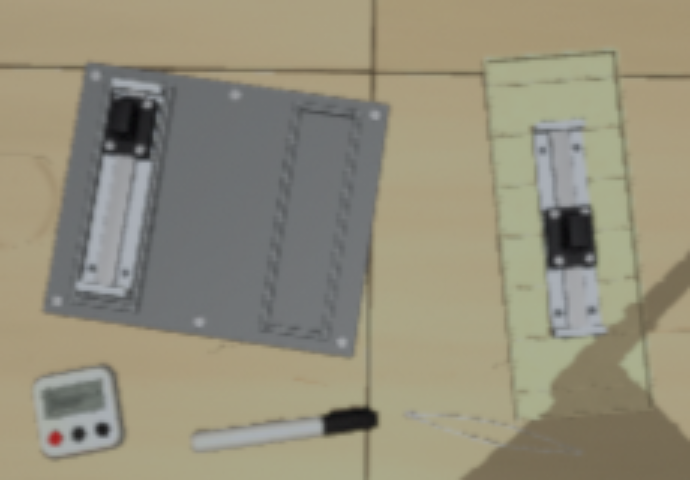

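The sound unit sits in its left bay with its carriage at the far end (128,122). The jammed unit lies flat in the tray centre (570,235), carriage near mid-rail, and the arm is clear.

```bash
python3 -c "
from rig import job
print(job.hand_in())"
```

```text
the job is handed in; nothing more can be done
None
```

The job is done and handed in at about 19.4 s of the 67 s allowed. The right-hand unit was the one that jammed, and it now lies in the tray. The left-hand unit is sound and stays in its bay. I don't know which of the two is slide_a or slide_b. The hand-in reports no verdict.

- **Right-hand unit:** its carriage stopped dead at 12 N with the post about 6 mm short of mid-rail, matching the stated jam point. In the last picture it lies level, about 2 mm from the tray centre, with the post about 7 mm short of mid-rail (limit 19 mm).
- **Left-hand unit:** its carriage ran about 92 mm by the arm's position and then hit a hard stop at 12 N. In the last picture its post is about 46 mm past the rail centre, where +45 is fully far. It is still seated in the bay.
- **Arm:** nothing was touching it at the end, and contact forces stayed around 16 N or less in the readings I took.

No final check failed. During the first push the fingers slid about 10 mm ahead of the jammed unit's post. I released it, measured it again and took a centred grip before lifting.

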